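# Unclamp the vial carrier and hold it level above its dock

## Robot

A 6-joint arm with a two-finger parallel gripper is mounted at the origin on the work surface; the furniture and walls round the work are solid. World frame = base frame: x ahead of the robot, y to its left, z up, the work surface at z = 0. Lengths are in m, angles in rad, forces in N, time in s.
With the tool pointing down it reaches from about 0.25 to 0.725 m from the base axis. Payload 4 kg.
Tool frame: the origin (TCP) lies at the very end of the fingers, on their centre line; the grasp point (between the pads) lies 19 mm behind it; z points along the fingers, y is the line along which they close (so a half turn about z gives the same grasp; the last joint's range is limited). The gripper opens to 85 mm and grips with 20 to 120 N. Pads are 22 mm wide; open, the fingers measure 114 mm over their backs; the gripper's body (76 mm by 85 mm) begins 54 mm behind the grasp point. The pads swing forward as they close: fully open they stand 13 mm farther back than shut.
Start: joints at [1.311, 0.241, 0.005, 1.335, 0, 1.571], TCP at [0.128, 0.483, 0.231] pointing down, gripper open.
Joint ranges: [-2.72, 2.72], [-1.05, 1.87], [-1.09, 1.28], [-1.99, 2.15], [-1.42, 1.44], [-3.14, 3.14]. Speed limits (rad/s): [2.79, 2.79, 3.14, 3.14, 3.14, 3.14].

## Interface

Orientations are given as a unit quaternion [x, y, z, w].
In Python, from workcell import bot, vision, workorder gives the robot as it stands.
- The arm moves only by the shell command python3 -m creep 'ROWS' [OPENING]. ROWS is JSON, a list of rows, each a list of 2 entries, a list of its own where there are three numbers: the shift along the tool's x, y, z in mm, then the turn, a rotation vector about the tool's x, y, z in rad. In form: [[[dx, dy, dz], [wx, wy, wz]], ...]. A call has 1 to 12 rows; each row shifts and turns the commanded pose from where the row before left it, along the tool's axes as they then stand; what a row does not reach is not made up. A row lasts 1/8 s, in which the tool goes at most 62.5 mm and 10.7 degrees, less where a joint would pass 70% of its speed; a pose out of reach is approached as far as the arm can. A call is refused whole if a number of a shift passes 62.5 or a number of a turn 0.188, either way. A call with a gripper value outside its range is refused whole. OPENING is the finger opening in mm, from 0 to 85.4, set as the call begins (- or left out, the last holds). The fingers move at their own pace and stop on an object; the grip force is fixed at half the most. Time passes only in rows, so rows that do not move let the fingers close. It gives the time, the measured TCP pose, the force, the opening and the grip force at its end, in the units of the state.
- bot.get_obs(): the state, without advancing time (a new reading comes with each control period).
- vision.camera(name): name is "scene" or "side" or "wrist"; returns a dict with "image" (420x560x3 uint8, blue, green, red), "z_map" (420x560 float32, m along the optical axis (not along the pixel's ray), 0 where there is no reading), "K" (3x3 intrinsics, pixels), "rvec" (rotation vector, rad) and "tvec" (3), from world to camera coordinates, as OpenCV has them; the wrist camera has in their place "tool_from_camera" (4x4, takes a point from camera to tool coordinates, whose origin is the TCP and whose axes are the flange's). Camera axes: x right, y down, z forward; pixel columns grow to the right and rows downward; lengths in m; the calibration is good to about 2 mm. A picture is of the moment at which its call begins: read the wrist's pose just before it.
- workorder.job_done(): hands the job in; it is judged then, once.
Trained networks look in a picture, given as the dict that the camera call returned (one of the last four; its "shot" number tells which), for a name from the list of things; names that differ only in an ending like _2 or _b are one class to them, and where a whole thing is asked for, a point or a joint stands for the part that bears it (a point fixed in the world has none). Each returns a list of dicts, best first, with "score" (0 to 1); they miss things now and then, are a little off and sometimes report something else, mostly with a low value. They report only what shows in the picture. A call takes as long as a camera call. They do not tell look-alikes from the thing itself.
- vision.spot_in(picture, query): "position" ([column, row] in pixels, amid what is visible of it).
- vision.place_of(picture, query): "position" ([column, row] in pixels: a listed point, or the origin of a listed thing).
The state is a dict: "clock": time; "joint_pos": joint angles; "joint_vel": joint speeds; "tau": joint torques, N m; "eef_pos": TCP position; "tool_rot": TCP orientation; "ft_force": force on the tool from outside, world axes, zero at the start; "ft_torque": the same for the moment, N m; "grip_width": finger opening in m; "grasp_force": force on a finger pad.
Only numpy, scipy, OpenCV 4.12 (cv2) and the standard library are available. Lean on these libraries where they do the work, as an engineer would, in place of code of your own. Each camera call takes 0.05 s, during which the arm holds its last target. There are 200 camera calls.

## Task

Swing the small hold-down lever on the dock fully back, so that its nose leaves the end tongue of the vial carrier that is still seated in the dock. Then take the carrier by its wooden top bar, lift it about 10 cm straight up, and hold it there over the dock, level and still for three seconds, with all three vials in their holes, and finish while still holding it. Leave the other things on the table where they are.

Things in the scene. Friction and masses are not known exactly. Their poses are not given: they have to be found in the camera images.
- dock: Fixed dark steel base plate, 92 mm (its x) by 290 mm (its y, from -200 to +90) by 8 mm, on the table, turned up to 25 degrees either way; aluminium fences 16 mm high round the carrier's seat on both long sides and at the +y end. Origin on the table under the middle of the seat; z up, y along the plate; the hold-down lever stands at its -y end.
- lever_hinge (a point): Middle of the lever's hinge line, which runs along the dock's x through dock point (0, -145, 20) mm, between two aluminium cheeks, 31 mm over their outsides, whose tops are 32 mm above the table.
- hold_down (a joint): Hinge of the lever, rad. 0 to 0.12: closed, its 32 mm nose over the carrier's tongue; 1.35: fully back at its stop, nose up; clear of the tongue from about 1.1. As it grows the nose rises and the knob swings away from the carrier, toward the dock's -y, and down. Light friction (about 1.5 N at the knob); it stays where it is left.
- lever_knob (a point): Middle of the black knob at the lever's upper end, 69 mm from the hinge line; 16 mm wide (dock x), 14 mm thick, 30 mm along the lever. At joint value 0 it leans 0.25 rad toward the carrier (17 mm to +y of the hinge line, 87 mm above the table); at value v it leans v - 0.25 rad away; at the stop it is about 51 mm above the table.
- carrier: Loose aluminium vial carrier, 0.2 to 0.35 kg: base plate 64 x 150 x 6 mm, a tongue 30 mm wide out to y = -125 mm, a plate with three 27 mm holes (at y = -38, 0, 38 mm; top 30 mm up), upright strips at y = +-65 mm and a wooden bar across their tops. Origin at the centre of its underside, axes as the dock's. Seated, that is 8 mm above the table, with 3 mm play to the fences.
- carrier_bar (a point): Middle of the carrier's wooden top bar: 16 mm wide (carrier x), 142 mm long (y), 18 mm tall, the point 101 mm above the carrier's underside (bar from 92 to 110 mm; the vials' tops at 68 mm). The balance point lies below it.
- vial_1: Loose capped specimen vial, 23 mm in diameter, 62 mm tall, 20 g, standing in the carrier's hole at carrier y = -38 mm, on the base plate (6 mm above the carrier's underside). Origin at the centre of its underside, z up.
- vial_2: Loose capped specimen vial, 23 mm in diameter, 62 mm tall, 20 g, standing in the carrier's hole at carrier y = 0 mm, on the base plate (6 mm above the carrier's underside). Origin at the centre of its underside, z up.
- vial_3: Loose capped specimen vial, 23 mm in diameter, 62 mm tall, 20 g, standing in the carrier's hole at carrier y = 38 mm, on the base plate (6 mm above the carrier's underside). Origin at the centre of its underside, z up.
- film_tub_1: Bystander, loose: dark film canister 34 mm in diameter, 50 mm tall, on the robot's side of the dock. Origin at the centre of its underside.
- film_tub_2: Bystander, loose: dark film canister with grey lid, 34 mm in diameter, 50 mm tall, on the robot's side of the dock. Origin at the centre of its underside.
- matchbox: Bystander, loose: matchbox 36 x 53 x 15 mm, behind the lever end of the dock. Origin at the centre of its underside.
- eraser: Bystander, loose: eraser 22 x 42 x 13 mm, behind the dock. Origin at the centre of its underside.
- yellow_tub: Bystander, loose: squat round screw tub 66 mm in diameter, 41 mm tall, front left. Origin at the centre of its underside.
- white_cup: Bystander, loose: thin open beaker 63 mm in diameter, 65 mm tall, front right. Origin at the centre of its underside.
- petri_dish: Bystander, loose: covered round dish 61 mm in diameter, 15 mm tall, on the right. Origin at the centre of its underside.
Mind the look-alikes: they are no part of the job. Leave any blue or turquoise look-alike of the vial_2 alone.

How it is judged:
By the outcome, as a careful person would: the job done as asked, in the order asked, and still so for the second after the job is handed in, while the arm keeps its last pose, push and grip.
It also fails if it takes over 51 s, if anything falls off the work surface, if the arm or the gripper's body presses on something with over 40 N, if the wrist force passes 120 N, or if a joint passes its speed limit or range.

## Working session

There is one attempt and no reset: what is moved stays moved. The work goes in short steps, Python scripts to look and compute and a shell command to move; the robot and the scene stay as the last step left them, time stands still between calls to the robot, and variables do not carry over. Pictures are saved under pics/ and viewed, at most 10 in all, crops included, and the job is handed in when it is done.

```bash
mkdir -p pics; cat > h.py <<'E'
import numpy as np, cv2
from scipy.spatial.transform import Rotation as R
from workcell import bot, vision, workorder
def cam2world(p, obs=None):
    """returns Rwc, t: world = Rwc@c + t"""
    if "rvec" in p:
        M=cv2.Rodrigues(np.array(p["rvec"],float))[0]; return M.T, -M.T@np.array(p["tvec"],float).ravel()
    T=np.array(p["tool_from_camera"]); Rt=R.from_quat(obs["tool_rot"]).as_matrix()
    return Rt@T[:3,:3], Rt@T[:3,3]+np.array(obs["eef_pos"])
def on_plane(p,px,z,obs=None):
    A,t=cam2world(p,obs); d=A@np.linalg.inv(p["K"])@np.array([px[0],px[1],1.]); return t+d*(z-t[2])/d[2]
def cloud(p,obs=None):
    A,t=cam2world(p,obs); z=p["z_map"]; v,u=np.indices(z.shape)
    c=np.stack([u*z,v*z,z],-1)@np.linalg.inv(p["K"]).T
    return c@A.T+t
E
python3 - <<'E'
from h import *
np.set_printoptions(precision=4,suppress=True)
o=bot.get_obs(); print(o["clock"],o["eef_pos"],o["tool_rot"])
for n in ["scene","side"]:
    p=vision.camera(n); cv2.imwrite(f"pics/{n}0.png",p["image"])
    C=cloud(p)
    for q,z in [("carrier_bar",.109),("lever_knob",.087),("lever_hinge",.02),("dock",0),("carrier",.008)]:
        for d in vision.place_of(p,q)[:2]: print(n,q,round(d["score"],2),np.round(d["position"]),on_plane(p,d["position"],z))
E
```

```text
0.0 [0.1283 0.4826 0.2304] [ 0.1295  0.9916 -0.0011 -0.0001]
scene carrier_bar 0.66 [236. 183.] [0.4933 0.1963 0.109 ]
scene carrier_bar 0.23 [170. 245.] [0.2224 0.1729 0.109 ]
scene lever_knob 0.55 [285. 202.] [0.5152 0.0638 0.087 ]
scene lever_hinge 0.86 [286. 225.] [0.509  0.0575 0.02  ]
scene dock 0.82 [238. 217.] [0.4884 0.1968 0.    ]
scene carrier 0.55 [244. 214.] [0.5006 0.1833 0.008 ]
side carrier_bar 0.72 [276. 250.] [0.5002 0.1877 0.109 ]
side lever_knob 0.66 [278. 225.] [0.5068 0.0518 0.087 ]
side lever_hinge 0.69 [275. 253.] [0.513  0.0527 0.02  ]
side dock 0.74 [277. 251.] [0.5121 0.0104 0.    ]
side dock 0.2 [234. 259.] [0.5988 0.0475 0.    ]
side carrier 0.86 [277. 303.] [0.498 0.202 0.008]
```

View pics/scene0.png

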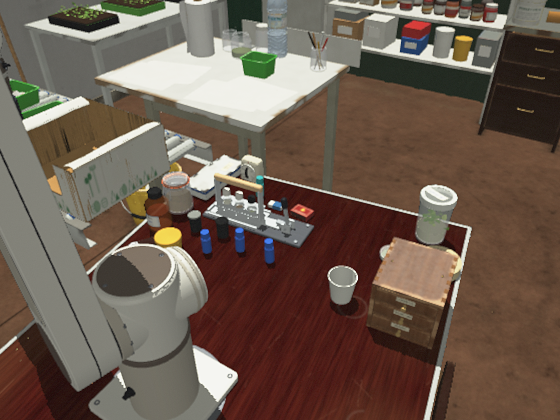

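View pics/side0.png

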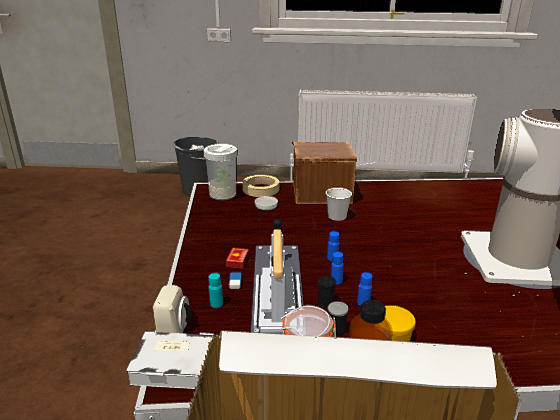

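The scene view shows the carrier in the dock (bar at about 236,183), the lever knob at 285,202, and blue and turquoise look-alikes in front. The side view shows the bar at 278,250 with the knob behind it at 278,225. The networks agree to about 1 cm, so I'll refine with depth.

```bash
python3 - <<'E'
from h import *
np.set_printoptions(precision=4,suppress=True)
for n in ["scene","side"]:
    p=vision.camera(n); C=cloud(p).reshape(-1,3); z=p["z_map"].ravel()
    box=(z>0)&(np.abs(C[:,0]-.5)<.07)
    b=C[box&(C[:,1]>.09)&(C[:,1]<.3)&(C[:,2]>.112)&(C[:,2]<.125)]
    r=cv2.minAreaRect((b[:,:2]*1000).astype(np.float32)); print(n,len(b),"bar",r,"z",b[:,2].min(),b[:,2].max())
    k=C[box&(C[:,1]>-.02)&(C[:,1]<.09)&(C[:,2]>.065)&(C[:,2]<.13)]
    print("knob",len(k),k.min(0),k.max(0),np.median(k,0))
    q=C[(z>0)&(C[:,0]>.05)&(C[:,0]<.5)&(C[:,1]>.1)&(C[:,1]<.6)&(C[:,2]>.1)&(C[:,2]<.6)]; 
    h,_,_=np.histogram2d(q[:,0],q[:,1],bins=[np.arange(.05,.55,.1),np.arange(.1,.65,.1)]); print(h.astype(int))
E
```

```text
scene 227 bar ((495.57562255859375, 193.56834411621094), (19.0495662689209, 139.45960998535156), 4.709403038024902) z 0.1120295726849666 0.12032562589870832
knob 80 [0.4977 0.0524 0.0652] [0.517  0.0681 0.104 ] [0.5027 0.0575 0.0893]
[[   0    0    0   91    0]
 [   0    0    0  403  376]
 [   0    0  108 1146  164]
 [   0    0  172  991  137]]
side 425 bar ((496.930908203125, 198.4600830078125), (15.472991943359375, 139.09425354003906), 4.8658928871154785) z 0.11202794325315019 0.12031189465808217
knob 82 [0.5001 0.0574 0.0831] [0.5142 0.0724 0.105 ] [0.5077 0.0681 0.0962]
[[   0    0    0    0    0]
 [   0    0    0  176 1503]
 [   0    0  227 1893 3748]
 [   0    0  955 2052 3527]]
```

```bash
python3 -m creep '[[[0,0,-14],[0,0,0.175]],[[0,0,-14],[0,0,0.175]],[[0,0,-14],[0,0,0.175]],[[0,0,-14],[0,0,0.175]],[[0,0,-14],[0,0,0.175]],[[0,0,-14],[0,0,0.175]],[[0,0,-14],[0,0,0.175]]]' 0 && python3 -m creep '[[[-40,33,0],[0,0,0]],[[-42,35,0],[0,0,0]],[[-42,35,0],[0,0,0]],[[-42,35,0],[0,0,0]],[[-42,35,0],[0,0,0]],[[-42,35,0],[0,0,0]],[[-42,35,0],[0,0,0]],[[-42,35,0],[0,0,0]],[[-42,35,0],[0,0,0]],[[-35,30,0],[0,0,0]],[[0,0,0],[0,0,0]]]'
python3 - <<'E'
from h import *
np.set_printoptions(precision=4,suppress=True)
o=bot.get_obs(); p=vision.camera("wrist"); cv2.imwrite("pics/w1.png",p["image"])
print(o["clock"],o["eef_pos"],np.degrees(R.from_quat(o["tool_rot"]).as_euler("xyz")))
for q,z in [("carrier_bar",.109),("lever_knob",.087),("lever_hinge",.02)]:
    for d in vision.place_of(p,q)[:2]: print(q,round(d["score"],2),np.round(d["position"]),on_plane(p,d["position"],z,o))
C=cloud(p,o).reshape(-1,3); z=p["z_map"].ravel(); box=(z>0)&(np.abs(C[:,0]-.5)<.07)
b=C[box&(C[:,1]>.09)&(C[:,1]<.3)&(C[:,2]>.112)&(C[:,2]<.125)]
if len(b): print("bar",len(b),cv2.minAreaRect((b[:,:2]*1000).astype(np.float32)))
k=C[box&(C[:,1]>-.02)&(C[:,1]<.09)&(C[:,2]>.065)&(C[:,2]<.13)]
if len(k): print("knob",k.min(0),k.max(0))
E
```

```text
clock: 1.58
eef_pos: [0.1285, 0.4832, 0.3298]
tool_rot: [0.678, 0.735, 0.0, -0.0]
ft_force: [-0.5, -0.5, 0.3]
grip_width: -0.0002
grasp_force: 0.0
clock: 2.95
eef_pos: [0.5071, 0.1009, 0.3284]
tool_rot: [0.678, 0.735, -0.0, -0.0]
ft_force: [-0.9, 1.0, 0.0]
grip_width: -0.0006
grasp_force: 0.0
2.95 [0.5071 0.1009 0.3284] [-179.9504    0.0262   94.6534]
carrier_bar 0.89 [279.  77.] [0.4988 0.1957 0.109 ]
lever_knob 0.63 [276. 208.] [0.5054 0.0598 0.087 ]
lever_knob 0.44 [344. 137.] [0.5703 0.1436 0.087 ]
lever_hinge 0.91 [278. 197.] [0.5084 0.054  0.02  ]
lever_hinge 0.59 [280.  41.] [0.4959 0.2374 0.02  ]
bar 2615 ((497.54437255859375, 191.64828491210938), (15.466778755187988, 132.89755249023438), 4.909284591674805)
knob [0.5    0.0574 0.0803] [0.5156 0.0707 0.104 ]
```

View pics/w1.png

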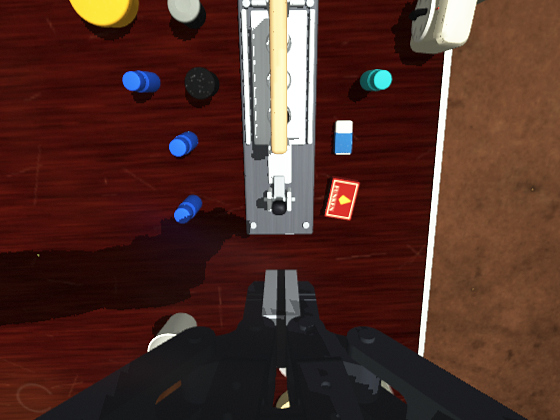

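The wrist view shows the bar's near end at about (280,152) and the knob at (279,208), with free space between them. I'll lower the closed fingers into the gap, then swing the lever along its arc.

```bash
python3 -m creep '[[[-2,0,49],[0,0,0]],[[-1,0,49],[0,0,0]],[[0,0,49],[0,0,0]],[[0,0,49],[0,0,0]],[[0,0,49],[0,0,0]],[[0,0,0],[0,0,0]]]' 0 && python3 -m creep '[[[-11,0,0],[0,0,0]],[[-11,0,0],[0,0,0]],[[-10,0,-1],[0,0,0]],[[-10,0,-1],[0,0,0]],[[-9,0,2],[0,0,0]],[[-9,0,2],[0,0,0]],[[-8,0,5],[0,0,0]],[[-8,0,5],[0,0,0]]]'
```

```text
clock: 3.9
eef_pos: [0.5014, 0.1006, 0.0813]
tool_rot: [0.675, 0.738, -0.004, -0.003]
ft_force: [-0.1, -0.2, 0.7]
grip_width: -0.0001
grasp_force: 0.0
clock: 4.9
eef_pos: [0.5122, 0.0238, 0.0718]
tool_rot: [0.676, 0.737, -0.0, -0.0]
ft_force: [1.0, 0.2, 0.5]
grip_width: 0.0001
grasp_force: 0.7
```

```bash
python3 -m creep '[[[-5,0,5],[0,0,0]],[[-4,0,4],[0,0,0]],[[-2,0,3],[0,0,0]],[[-1,0,2],[0,0,0]],[[0,0,0],[0,0,0]]]'
```

```text
clock: 5.52
eef_pos: [0.513, 0.0126, 0.058]
tool_rot: [0.676, 0.737, -0.0, -0.0]
ft_force: [-0.2, -0.0, -0.2]
grip_width: 0.0003
grasp_force: 0.0
```

```bash
python3 -m creep '[[[-2,0,2],[0,0,0]],[[-2,0,2],[0,0,0]],[[-1,0,1],[0,0,0]],[[0,0,0],[0,0,0]]]'; python3 -m creep '[[[-1,0,2],[0,0,0]],[[-1,0,2],[0,0,0]],[[0,0,0],[0,0,0]]]'
python3 - <<'E'
from h import *
p=vision.camera("scene"); cv2.imwrite("pics/s2.png",cv2.resize(p["image"][150:270,190:350],None,fx=4,fy=4,interpolation=cv2.INTER_CUBIC))
E
```

```text
clock: 6.02
eef_pos: [0.5136, 0.0088, 0.0539]
tool_rot: [0.676, 0.737, 0.001, -0.001]
ft_force: [-2.2, 4.3, 6.0]
grip_width: -0.0003
grasp_force: 3.5
clock: 6.4
eef_pos: [0.514, 0.0084, 0.053]
tool_rot: [0.675, 0.737, 0.003, -0.001]
ft_force: [-9.4, 8.7, 26.6]
grip_width: -0.0003
grasp_force: 14.0
```

View pics/s2.png

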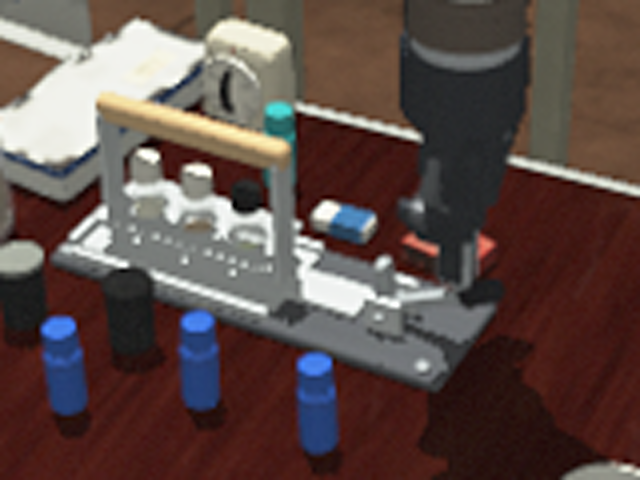

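The lever is at its stop: the knob is down, the nose is up, and the reaction is about 27 N. Now I'll go up, open, and look at the bar.

```bash
python3 -m creep '[[[1,0,-10],[0,0,0]],[[0,0,-50],[0,0,0]],[[0,0,-50],[0,0,0]],[[0,0,-50],[0,0,0]],[[0,0,-40],[0,0,0]],[[35,0,0],[0,0,0]],[[35,0,0],[0,0,0]],[[0,0,0],[0,0,0]]]' && python3 -m creep '[[[0,0,0],[0,0,0]],[[0,0,0],[0,0,0]]]' 85
cat > m.py <<'E'
from h import *
np.set_printoptions(precision=4,suppress=True)
o=bot.get_obs(); p=vision.camera("wrist"); cv2.imwrite("pics/w2.png",p["image"])
print(o["clock"],o["eef_pos"],np.degrees(R.from_quat(o["tool_rot"]).as_euler("xyz")))
C=cloud(p,o).reshape(-1,3); z=p["z_map"].ravel(); box=(z>0)&(np.abs(C[:,0]-.5)<.05)
b=C[box&(C[:,1]>.09)&(C[:,1]<.3)&(C[:,2]>.111)&(C[:,2]<.127)]
c,s,a=cv2.minAreaRect((b[:,:2]*1000).astype(np.float32)); print("bar",len(b),c,s,a,b.min(0),b.max(0))
k=C[(z>0)&(abs(C[:,0]-.512)<.012)&(C[:,1]>-.04)&(C[:,1]<.1)&(C[:,2]>.036)&(C[:,2]<.11)]
if len(k): print("lever",k.min(0),k.max(0))
E
python3 m.py
```

```text
clock: 7.45
eef_pos: [0.5077, 0.0775, 0.2491]
tool_rot: [0.675, 0.738, -0.0, 0.0]
ft_force: [0.9, 0.3, -1.4]
grip_width: -0.0001
grasp_force: 0.0
clock: 7.7
eef_pos: [0.5078, 0.0753, 0.2491]
tool_rot: [0.677, 0.736, -0.0, 0.0]
ft_force: [-0.4, 0.3, -0.0]
grip_width: 0.0359
grasp_force: 0.0
7.7 [0.5078 0.0753 0.2491] [-179.9734    0.0328   94.8561]
bar 3022 (499.584228515625, 170.8515167236328) (15.980311393737793, 90.98353576660156) 4.743381500244141 [0.488  0.1252 0.1112] [0.511  0.2165 0.1201]
lever [ 0.5021 -0.0216  0.0361] [0.5228 0.0628 0.0631]
```

View pics/w2.png

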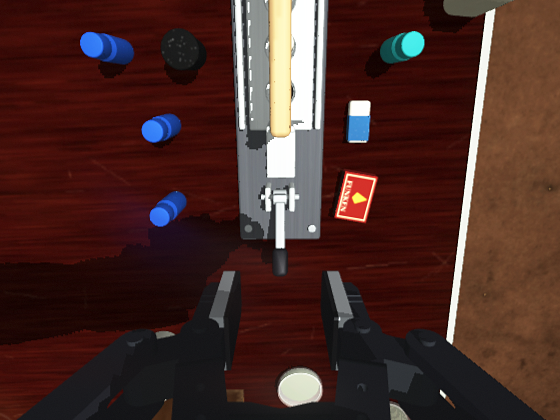

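The lever lies fully back with the tongue clear: knob at (280,262), bar end at (281,133). Next I'll move over the bar centre, 121 mm ahead, and descend.

```bash
python3 -m creep '[[[40,0,0],[0,0,0]],[[40,0,0],[0,0,0]],[[30,0,0],[0,0,0]],[[11,0,0],[0,0,0]],[[0,0,40],[0,0,0]],[[0,0,40],[0,0,0]],[[0,0,20],[0,0,0]],[[0,0,0],[0,0,0]],[[0,0,0],[0,0,0]]]' 85
python3 - <<'E'
from h import *
o=bot.get_obs();Rt=R.from_quat(o["tool_rot"]).as_matrix(); print(1000*Rt.T@(np.array([.4975,.196,.089])-o["eef_pos"]))
E
```

```text
clock: 8.88
eef_pos: [0.4983, 0.1965, 0.1504]
tool_rot: [0.676, 0.737, 0.001, 0.0]
ft_force: [-0.4, -0.8, -0.0]
grip_width: 0.0851
grasp_force: 0.0
[-0.41884782 -0.90206506 61.35147082]
```

```bash
python3 -m creep '[[[0,-1,25],[0,0,0]],[[0,0,25],[0,0,0]],[[0,0,11],[0,0,0]],[[0,0,0],[0,0,0]]]' 85 && python3 -m creep '[[[0,0,0],[0,0,0]],[[0,0,0],[0,0,0]],[[0,0,0],[0,0,0]],[[0,0,0],[0,0,0]],[[0,0,0],[0,0,0]],[[0,0,0],[0,0,0]],[[0,0,0],[0,0,0]],[[0,0,0],[0,0,0]]]' 0
```

```text
clock: 9.38
eef_pos: [0.4966, 0.1967, 0.0886]
tool_rot: [0.676, 0.737, 0.0, 0.0]
ft_force: [-1.2, 0.5, 0.5]
grip_width: 0.0852
grasp_force: 0.0
clock: 10.38
eef_pos: [0.497, 0.197, 0.0888]
tool_rot: [0.676, 0.737, 0.001, 0.0]
ft_force: [2.1, -0.2, 4.2]
grip_width: 0.0152
grasp_force: 59.6
```

Gripped at 15 mm opening and 60 N. Now lift slowly.

```bash
python3 -m creep '[[[0,0,-3],[0,0,0]],[[0,0,-5],[0,0,0]],[[0,0,-8],[0,0,0]],[[0,0,-10],[0,0,0]],[[0,0,-12],[0,0,0]],[[0,0,-14],[0,0,0]],[[0,0,-14],[0,0,0]],[[0,0,-12],[0,0,0]],[[0,0,-10],[0,0,0]],[[0,0,-7],[0,0,0]],[[0,0,-4],[0,0,0]],[[0,0,-2],[0,0,0]]]' && python3 -m creep '[[[0,0,0],[0,0,0]],[[0,0,0],[0,0,0]],[[0,0,0],[0,0,0]],[[0,0,0],[0,0,0]]]'
python3 - <<'E'
from h import *
np.set_printoptions(precision=4,suppress=True)
a=vision.camera("scene"); b=vision.camera("side")
cv2.imwrite("pics/s3.png",np.hstack([cv2.resize(a["image"][110:260,180:340],(480,450)),cv2.resize(b["image"][190:340,200:300],(300,450))]))
o=bot.get_obs(); print(o["ft_force"],o["ft_torque"])
for p in (a,b):
    C=cloud(p).reshape(-1,3); z=p["z_map"].ravel()
    c=C[(z>0)&(abs(C[:,0]-.497+.084*(C[:,1]-.196))<.012)&(abs(C[:,1]-.196)<.075)&(C[:,2]>.15)&(C[:,2]<.24)]
    for y in np.arange(.125,.27,.02):
        s=c[abs(c[:,1]-y)<.01]
        if len(s): print(round(y,3),len(s),np.percentile(s[:,2],[2,50,98]))
E
```

```text
clock: 11.88
eef_pos: [0.4963, 0.1967, 0.1893]
tool_rot: [0.676, 0.737, -0.0, -0.0]
ft_force: [0.6, -0.2, -4.0]
grip_width: 0.0151
grasp_force: 58.5
clock: 12.38
eef_pos: [0.4963, 0.1967, 0.1892]
tool_rot: [0.676, 0.737, -0.0, -0.0]
ft_force: [0.4, 0.4, -3.4]
grip_width: 0.0148
grasp_force: 58.5
[-1.1864  0.0491 -4.4395] [ 0.0138  0.0202 -0.0322]
0.125 138 [0.1515 0.1894 0.2183]
0.145 120 [0.152  0.2028 0.2181]
0.165 100 [0.1533 0.2057 0.2186]
0.185 153 [0.1515 0.199  0.2368]
0.205 34 [0.155  0.175  0.2343]
0.225 102 [0.1512 0.1717 0.2153]
0.245 76 [0.1552 0.2084 0.2185]
0.265 111 [0.1512 0.1768 0.2177]
0.125 12 [0.2054 0.2174 0.2195]
0.145 45 [0.2142 0.2185 0.2202]
0.165 53 [0.1553 0.2184 0.2198]
0.185 51 [0.1774 0.2189 0.2276]
0.205 187 [0.156  0.2183 0.238 ]
0.225 62 [0.2141 0.2186 0.2199]
0.245 68 [0.1548 0.2185 0.2199]
0.265 554 [0.1513 0.1851 0.2188]
```

View pics/s3.png

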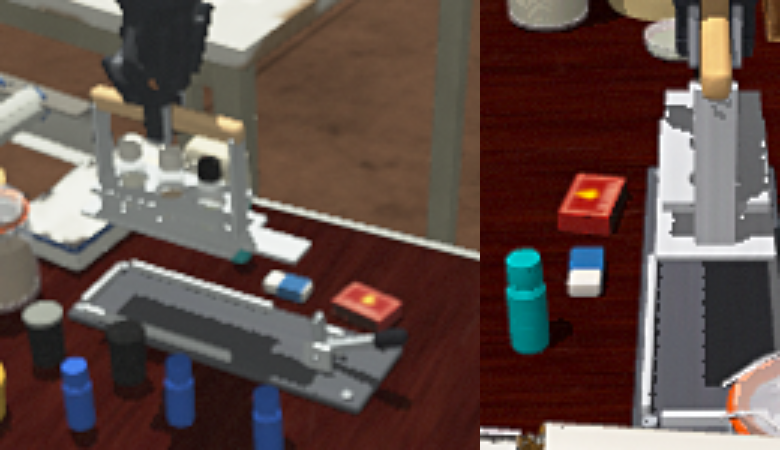

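The carrier hangs level about 100 mm up, with the bar top at 0.218–0.219 m along its whole length. All three vials are in their holes, and the lever is back. Now I'll hold for more than three seconds.

```bash
Z=0; python3 -m creep '[[[0,0,0],[0,0,0]],[[0,0,0],[0,0,0]],[[0,0,0],[0,0,0]],[[0,0,0],[0,0,0]],[[0,0,0],[0,0,0]],[[0,0,0],[0,0,0]],[[0,0,0],[0,0,0]],[[0,0,0],[0,0,0]],[[0,0,0],[0,0,0]],[[0,0,0],[0,0,0]],[[0,0,0],[0,0,0]],[[0,0,0],[0,0,0]]]' >/dev/null; python3 -m creep '[[[0,0,0],[0,0,0]],[[0,0,0],[0,0,0]],[[0,0,0],[0,0,0]],[[0,0,0],[0,0,0]],[[0,0,0],[0,0,0]],[[0,0,0],[0,0,0]],[[0,0,0],[0,0,0]],[[0,0,0],[0,0,0]],[[0,0,0],[0,0,0]],[[0,0,0],[0,0,0]],[[0,0,0],[0,0,0]],[[0,0,0],[0,0,0]]]' >/dev/null; python3 -m creep '[[[0,0,0],[0,0,0]],[[0,0,0],[0,0,0]],[[0,0,0],[0,0,0]],[[0,0,0],[0,0,0]],[[0,0,0],[0,0,0]],[[0,0,0],[0,0,0]]]' && python3 -c "
from workcell import workorder
print(workorder.job_done())"
```

```text
clock: 16.23
eef_pos: [0.4964, 0.1968, 0.1893]
tool_rot: [0.676, 0.737, 0.0, -0.0]
ft_force: [0.6, -0.6, -4.8]
grip_width: 0.0151
grasp_force: 58.5
the job is handed in; nothing more can be done
None
```

I swung the lever back to its stop, then lifted the carrier by its bar about 10 cm. I held it level over the dock for almost 4 s with all three vials in their holes and handed the job in at 16.2 s while still gripping it.

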